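# Release a push-fit rinse tube and stand it in the beaker

## Task

Take the rigid steel tube out of its leaning push-fit port: press the black collet ring down and, while it is down, pull the tube straight out. Then lower the tube, groove end first, into the steel beaker, and let go of it there so that it stands leaning in the upright beaker. Do not disturb the jar or the stack of slide trays.

Things in the scene. Friction and masses are not known exactly. Their poses are not given: they have to be found in the camera images.
- port: Fixed white wedge console, 116 x 100 mm (pipe stub behind), one push-fit port square on its sloping face; told from its twin by the steel tube in it. Origin on the bench under the middle of the face, z up. The port's axis leaves the face 55 mm above the origin and leans 30 deg from vertical: outward direction (-0.5, 0, 0.866) in the console's frame. The console turns only about vertical.
- seat (a point): Floor of the port's socket, on the port's axis, 6 mm out from the face; the tube's foot rests here at the start. Measured outward along the axis from the face: grey port body (38 mm diameter) up to 52 mm, collet ring 62 to 68 (up) or 52 to 58 (down), tube 6 to 114.
- collet (a joint): Travel of the ring along the axis, m: 0 up, 0.010 down (firm stop). Springs back; 3 N starts it, 9 N holds it down. At 0 catches inside lock the tube; from 0.007 it is free. Once the tube has risen 3 mm with the ring down, the ring may rise again. So fingertips straddling the tube can press the ring right down, pinch the tube just above it and pull, in one go.
- collet_top (a point): Centre of the upper face of the black collet ring (54 mm outer diameter, 23 mm bore, 6 mm thick), on the port's axis; moves with the ring. Axes along the port: z outward.
- tube: Loose plain steel tube, 20 mm diameter, 108 mm long, about 0.14 kg; groove 13 mm in diameter from 14 to 22 mm above its foot. Origin at the centre of its foot (grooved end), z along it to the other end. It starts in the port, its upper end 46 mm beyond the ring when up, 56 mm when down; the foot leaves the ring after 62 mm of pulling.
- tube_foot (a point): Centre of the tube's grooved end face.
- beaker: Loose open steel beaker, 84 mm outer diameter, 70 mm high, wall 3 mm, floor 4 mm thick, about 0.3 kg, standing on the bench on the robot's side of the consoles. Origin at the centre of its underside, z up.
- blank: Fixed twin of the port console, its port closed by a low grey plug that stands only 7 mm above its black ring; nothing to do here. Same origin and axes as port.
- jar: Loose specimen jar with white lid, 60 mm diameter, 85 mm high; bystander. Origin at the centre of its underside.
- slide_trays: Loose stack of blue microscope slide trays, 280 x 190 x 72 mm; bystander. Origin at the centre of its underside.
There are look-alikes about, which are no part of the job. Of the things like the tube, leave any that is green, purple or red; of the rest the smaller one is meant.

How it is judged:
On the way, in this order (a step that is already met when the one before it is completed fails the run):
1. the collet ring is pressed down at least 6 mm while the tube is still home in its socket (foot within 3 mm of the seat) (value of joint collet above 0.006 m and distance between tube_foot and seat below 0.003 m), for 0.1 s.
2. the tube, held in the fingers, is drawn fully out of the port (foot more than 65 mm from the seat) (distance between tube_foot and seat above 0.065 m and contact force between the fingers and tube above 0.5 N), for 0.1 s.
3. the tube's foot is inside the beaker, less than 45 mm above its underside, while the fingers still hold the tube (z of tube_foot in the frame of beaker below 0.045 m and horizontal distance between tube_foot and beaker below 0.039 m and contact force between the fingers and tube above 0.5 N), for 0.05 s.
At the end, for the whole second after the job is handed in: The tube stands, released and at rest, in the beaker: its grooved foot on the beaker's floor (within 20 mm of the underside's height, inside the wall), leaning less than 0.9 rad; the beaker stands upright on the bench (within 0.1 rad) and the collet ring has sprung back up (within 3 mm) (z of tube_foot in the frame of beaker below 0.02 m and horizontal distance between tube_foot and beaker below 0.039 m and angle between tube's own z axis and vertical below 0.9 rad and angle between beaker's own z axis and vertical below 0.1 rad and height (world z) of beaker below 0.01 m and linear speed of each of tube, beaker below 0.03 m/s and value of joint collet below 0.003 m); the robot touches nothing.
It fails at once if the jar or the stack of slide trays is moved more than 30 mm (distance of any of jar, slide_trays from where it was at the start of the episode above 0.03 m).
It fails at once if the beaker is tipped by more than 0.5 rad (angle between beaker's own z axis and vertical above 0.5 rad).
It also fails if it takes over 42 s, if anything falls off the work surface, if the arm or the gripper's body presses on something with over 40 N, if the wrist force passes 120 N, or if a joint passes its speed limit or range.

## Robot

A 6-joint arm with a two-finger parallel gripper is mounted at the origin on the work surface. World frame = base frame: x ahead of the robot, y to its left, z up, the work surface at z = 0. Lengths are in m, angles in rad, forces in N, time in s.
With the tool pointing down it reaches from about 0.325 to 0.75 m from the base axis. Payload 7.6 kg.
Tool frame: the origin (TCP) lies on the centre line of the jaws, within the pads' length; the fingertips stand 25 mm ahead of it and the grasp point (between the pads) lies 6 mm ahead of it; z points along the fingers, y is the direction in which the jaws open and shut (so a half turn about z gives the same grasp; the last joint's range is limited). The gripper opens to 85 mm and grips with 20 to 120 N. Pads are 22 mm wide; open, the fingers measure 114 mm over their backs; the gripper's body (76 mm by 85 mm) begins 54 mm behind the grasp point. The pads swing forward as they close: fully open they stand 13 mm farther back than shut.
Start: joints at [-1.287, 0.052, 1.401, -0, 1.689, -0.07], TCP at [0.182, -0.492, 0.256] pointing down, gripper open.
Joint ranges: [-2.9, 2.9], [-0.91, 2.17], [0.12, 2.37], [-1.06, 4.2], [0.26, 2.73], [-2.93, 2.93]. Speed limits (rad/s): [2.57, 2.57, 3.01, 3.14, 3.14, 3.14].

## Interface

Orientations are given as a unit quaternion [w, x, y, z].
In Python, from plant import bot gives the robot as it stands. Calls block until the motion is done:
- bot.move_ptp(position, orientation): joint-space move of the TCP to a pose.
- bot.move_linear(position, attitude=None, speed=0.15): straight line of the TCP; attitude=None keeps the orientation; speed is the mean speed in m/s.
- bot.movej(angles): joint-space move.
- bot.gripper_to(opening, squeeze=None): finger opening in m; squeeze is the grip in N (None keeps the last); returns when the fingers have stopped.
- bot.sleep(seconds).
- bot.ik(position, orientation): joint angles nearest the present ones, or None.
- bot.get_state(): the state.
- bot.snapshot(name): name is "side" or "top" or "wrist"; returns the picture (400x640x3 uint8, blue, green, red); there is no depth.
- bot.get_calibration(name): a dict with "fx", "fy", "cx", "cy" (pixels), "dist_coeffs" ([k1, k2, p1, p2, k3] as OpenCV has them; the pictures are not rectified), "R" (3x3) and "t" (3): a world point X has camera coordinates R X + t; the wrist camera has in their place "hand_eye" (4x4, takes a point from camera to tool coordinates, whose origin is the TCP and whose axes are the flange's). Camera axes: x right, y down, z forward; pixel columns grow to the right and rows downward; lengths in m; the calibration is good to about 2 mm. A picture is of the moment at which its call begins: read the wrist's pose just before it. get_calibration takes no time and is no camera call.
A pose or a line that the arm cannot do raises bot.MotionError and nothing moves.
- bot.job_done(): hands the job in, once; it reports no verdict.
The state is a dict: "time": time; "joints": joint angles; "qvel": joint speeds; "tau": joint torques, N m; "eef_pos": TCP position; "tool_rot": TCP orientation; "wrist_force": force on the tool from outside, world axes, zero at the start; "ft_torque": the same for the moment, N m; "finger_gap": finger opening in m.
Only numpy, scipy, OpenCV 4.12 (cv2) and the standard library are available. Lean on these libraries where they do the work, as an engineer would, in place of code of your own. Each camera call takes 0.05 s, during which the arm holds its last target. There are 200 camera calls.

## Working session

There is one attempt and no reset: what is moved stays moved. The work goes in short steps, each a Python script; the robot and the scene stay as the last script left them, time stands still between calls to the robot, and variables do not carry over. Pictures are saved under pics/ and viewed, about 8 in all and at most 12, crops included, and the job is handed in when it is done.

```bash
ls; mkdir -p pics
python3 - <<'E'
from plant import bot
import cv2, numpy as np
s=bot.get_state(); print(s['time'],s['eef_pos'],s['tool_rot'],s['finger_gap'])
for n in ['side','top','wrist']:
    im=bot.snapshot(n); cv2.imwrite(f'pics/{n}0.png',im)
    c=bot.get_calibration(n); print(n,{k:np.round(v,4).tolist() for k,v in c.items()})
E
```

```text
pics
0.0 [ 0.1818539  -0.49221642  0.25547776] [-7.78905357e-04  9.84392652e-01  1.75984357e-01 -7.36815191e-05] 0.08555005257198957
side {'fx': 506.6908, 'fy': 506.6908, 'cx': 320.1166, 'cy': 195.2778, 'dist_coeffs': [-0.1235, 0.0, 0.0, 0.0, 0.0], 'R': [[-0.9977, -0.067, -0.0055], [-0.0464, 0.7448, -0.6656], [0.0487, -0.6639, -0.7463]], 't': [0.4573, 0.079, 1.3651]}
top {'fx': 430.1226, 'fy': 430.1226, 'cx': 325.389, 'cy': 204.6889, 'dist_coeffs': [-0.0341, 0.0, 0.0, 0.0, 0.0], 'R': [[0.0241, -0.9996, 0.0134], [-0.9955, -0.0253, -0.0916], [0.092, -0.0111, -0.9957]], 't': [-0.0167, 0.4819, 1.2796]}
wrist {'fx': 298.5659, 'fy': 298.5659, 'cx': 319.6789, 'cy': 197.8013, 'dist_coeffs': [-0.0106, 0.0, 0.0, 0.0, 0.0], 'hand_eye': [[0.0004, -0.963, -0.2695, 0.0666], [1.0, 0.0003, 0.0004, 0.0003], [-0.0003, -0.2695, 0.963, -0.1181], [0.0, 0.0, 0.0, 1.0]]}
```

View pics/top0.png

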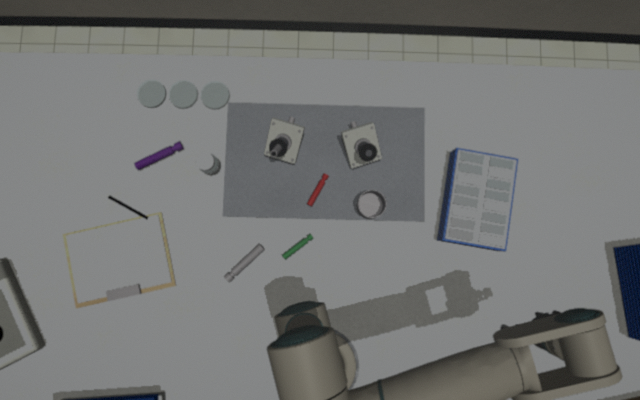

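View pics/side0.png

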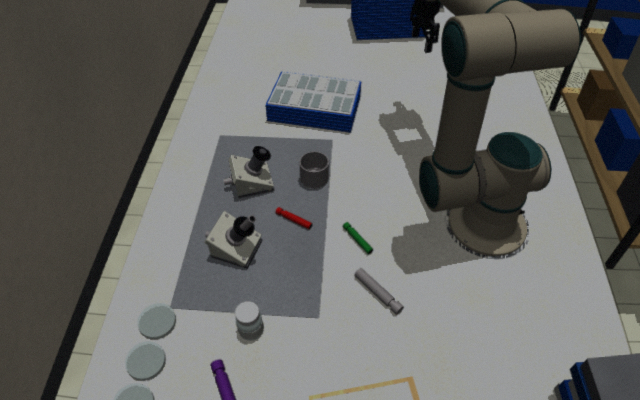

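The top view shows:
- Consoles at (285,142) and (362,147).
- Beaker at (369,205), jar at (209,163), trays at (480,200).
- Tube-like things: purple (160,156), red (318,190), green (297,246), a large grey one lying at (245,262), and one standing in the port at about (278,150).

The grey one on the bench is the larger, so the tube in the left console should be the one. I'll check that in a close crop.

Run:
```python
import cv2, numpy as np
t=cv2.imread('pics/top0.png'); s=cv2.imread('pics/side0.png')
a=cv2.resize(t[100:230,240:400],None,fx=5,fy=4.6*5/4.6,interpolation=cv2.INTER_CUBIC)[:590]
def g(im): return np.uint8(255*(im/255.)**0.6)
cv2.imwrite('pics/c1.png',g(a))
b=cv2.resize(s[140:270,195:340],None,fx=4.6,fy=4.6,interpolation=cv2.INTER_CUBIC)
cv2.imwrite('pics/c2.png',g(b))
```

```text
(no output)
```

View pics/c1.png

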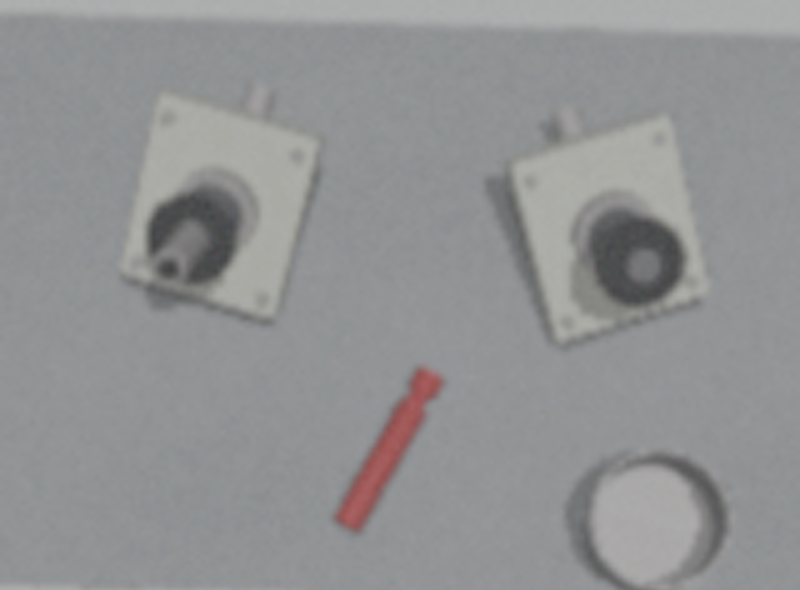

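View pics/c2.png

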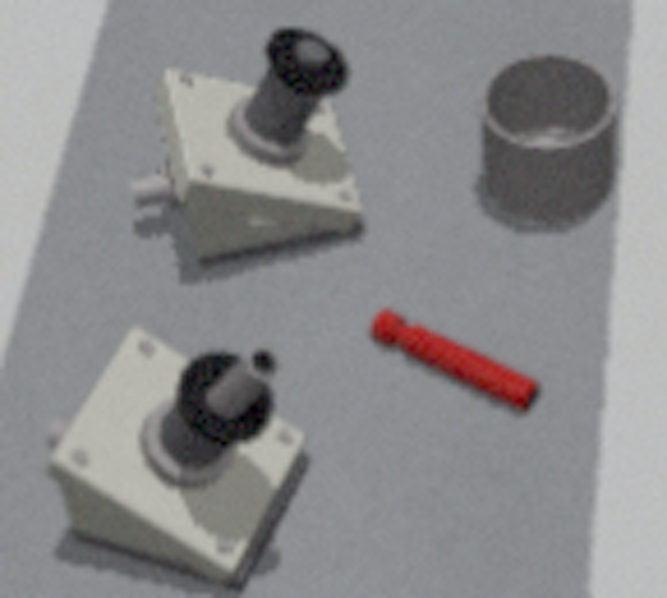

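The crops confirm it: the tube stands in the left console's ring, with its upper end at top (274,153) and side (252,219). The right console has only the low plug. The beaker rim is at top crop (655,522). Next I'll measure by rays.

```bash
cat > h.py <<'E'
import cv2, numpy as np
from scipy.spatial.transform import Rotation as Rn
from plant import bot
def rot(q): return Rn.from_quat([q[1],q[2],q[3],q[0]]).as_matrix()
def quat(R):
    q=Rn.from_matrix(R).as_quat(); return [q[3],q[0],q[1],q[2]]
def ray(name,px,st=None):
    c=bot.get_calibration(name)
    K=np.array([[c['fx'],0,c['cx']],[0,c['fy'],c['cy']],[0,0,1]])
    p=cv2.undistortPoints(np.float64(px).reshape(-1,1,2),K,np.float64(c['dist_coeffs'])).reshape(-1,2)
    d=np.c_[p,np.ones(len(p))]
    if name=='wrist':
        H=np.array(c['hand_eye']); R=rot(st['tool_rot']); 
        o=R@H[:3,3]+np.array(st['eef_pos']); d=d@(R@H[:3,:3]).T
    else:
        R=np.array(c['R']); o=-R.T@np.array(c['t']); d=d@R
    return o,d/np.linalg.norm(d,axis=1)[:,None]
def plane(name,px,z,st=None):
    o,d=ray(name,px,st); z=np.broadcast_to(z,len(d)); return o+d*((z-o[2])/d[:,2])[:,None]
def tri(rays):
    A=np.zeros((3,3));b=np.zeros(3)
    for o,d in rays:
        M=np.eye(3)-np.outer(d,d);A+=M;b+=M@o
    X=np.linalg.solve(A,b); return X,[np.linalg.norm((np.eye(3)-np.outer(d,d))@(X-o)) for o,d in rays]
E
python3 - <<'E'
from h import *
np.set_printoptions(precision=4,suppress=True)
T=lambda u,v:(240+(u+.5)/5-.5,100+(v+.5)/5-.5); S=lambda u,v:(195+u/4.6,140+v/4.6)
c=[T(160,93),T(320,140),T(272,322),T(123,275)]
P=plane('top',c,[.084,.084,.026,.026]); print(P)
print('lens',[np.linalg.norm(P[i]-P[(i+1)%4]) for i in range(4)],'ctr',P.mean(0))
for e in (P[0]-P[1],P[3]-P[2]): print('yaw y',np.arctan2(-e[0],e[1]))
for e in (P[0]-P[3],P[1]-P[2]): print('yaw x',np.arctan2(e[1],e[0]))
def t2(a,b):
    r=[]
    for n,p in (('top',a),('side',b)):
        o,d=ray(n,[p]); r.append((o,d[0]))
    return tri(r)
ring=t2(T(192,238),S(225,397));top=t2(T(170,266),S(262,362)); print(ring,top)
a=top[0]-ring[0]; print(np.linalg.norm(a),a/np.linalg.norm(a))
print('beaker rim',plane('top',[T(655,522)],.07), t2(T(657,517),S(549,102)))
E
```

```text
[[0.7276 0.16   0.084 ]
 [0.7018 0.0652 0.084 ]
 [0.6037 0.0937 0.026 ]
 [0.6304 0.1854 0.026 ]]
lens [np.float64(0.09820325677403619), np.float64(0.11745686204721507), np.float64(0.09548648387851706), np.float64(0.11595839155953473)] ctr [0.6659 0.1261 0.055 ]
yaw y -0.265180765263767
yaw y -0.28314924295890775
yaw x -0.25576175652116534
yaw x -0.28267206089188435
(array([0.6341, 0.1351, 0.1131]), [np.float64(0.000661559499190413), np.float64(0.0006615594991903276)]) (array([0.609 , 0.1424, 0.1533]), [np.float64(0.0007438915258894295), np.float64(0.000743891525889737)])
0.04800664763761108 [-0.5238  0.153   0.838 ]
beaker rim [[ 0.4832 -0.1363  0.07  ]] (array([ 0.4847, -0.1371,  0.0718]), [np.float64(0.0012512805856951048), np.float64(0.0012512805856950179)])
```

```bash
cat >> h.py <<'E'
YAW=-0.272
AX=np.array([-.5*np.cos(YAW),-.5*np.sin(YAW),.75**.5])
RING=np.array([.6335,.1352,.1136])   # ring top centre, up
Yh=np.array([-np.sin(YAW),np.cos(YAW),0])
def toolR(ax,y):
    z=-ax; return np.c_[np.cross(y,z),y,z]
E
python3 - <<'E'
from h import *
for sgn in (1,-1):
  q=quat(toolR(AX,sgn*Yh))
  for L in (.13,.025,.012): print(sgn,L,np.round(bot.ik(RING+AX*L,q) if bot.ik(RING+AX*L,q) is not None else [],2))
  for a in (0,.2):
    # placing: lean a toward robot-ish along radial of beaker
    B=np.array([.484,-.1365,0]); u=-B/np.linalg.norm(B)
    ax=np.array([0,0,np.cos(a)])+u*np.sin(a); y=sgn*np.cross([0,0,1.],-u)
    print('place',a,[np.round(x,2) if x is not None else None for x in [bot.ik(B+ax*h,quat(toolR(ax,y))) for h in (.09,.25)]])
E
```

```text
1 0.13 [ 0.32 -0.03  1.61 -0.31  1.13 -0.91]
1 0.025 [ 0.26  0.17  1.59 -0.32  0.95 -0.9 ]
1 0.012 [ 0.26  0.2   1.59 -0.32  0.92 -0.9 ]
place 0 [array([-0.35,  0.11,  1.68, -0.  ,  1.35, -1.64]), array([-0.35, -0.01,  1.48, -0.  ,  1.68, -1.64])]
place 0.2 [array([-0.36, -0.07,  1.88,  0.02,  1.13, -1.66]), array([-0.37, -0.3 ,  1.76,  0.02,  1.49, -1.66])]
-1 0.13 [ 0.32 -0.03  1.61 -0.31  1.13  2.23]
-1 0.025 [ 0.26  0.17  1.59 -0.32  0.95  2.24]
-1 0.012 [ 0.26  0.2   1.59 -0.32  0.92  2.24]
place 0 [array([-0.35,  0.11,  1.68, -0.  ,  1.35,  1.5 ]), array([-0.35, -0.01,  1.48, -0.  ,  1.68,  1.5 ])]
place 0.2 [array([-0.36, -0.07,  1.88,  0.02,  1.13,  1.48]), array([-0.37, -0.3 ,  1.76,  0.02,  1.49,  1.48])]
```

Everything is reachable with sgn=+1. I'll go to the pre-approach, open partway and check with the wrist camera.

Run:
```python
from h import *
q=quat(toolR(AX,Yh))
bot.move_ptp(list(RING+AX*.13),q); bot.gripper_to(.034,60); bot.sleep(.2)
s=bot.get_state(); im=bot.snapshot('wrist'); print(s['time'],np.round(s['eef_pos'],4),RING+AX*.13,s['finger_gap'],np.round(s['wrist_force'],1))
# expected pixels of ring centre, tube top
c=bot.get_calibration('wrist');H=np.array(c['hand_eye']);R=rot(s['tool_rot'])
K=np.array([[c['fx'],0,c['cx']],[0,c['fy'],c['cy']],[0,0,1]])
for P in (RING,RING+AX*.046):
    p=H[:3,:3].T@(R.T@(P-s['eef_pos'])-H[:3,3]); px=cv2.projectPoints(p.reshape(1,1,3),np.zeros(3),np.zeros(3),K,np.float64(c['dist_coeffs']))[0].ravel(); print(px)
    cv2.drawMarker(im,tuple(int(round(v)) for v in px),(0,0,255),cv2.MARKER_CROSS,8,1)
im=np.uint8(255*(im/255.)**.6)
cv2.imwrite('pics/w1.png',cv2.resize(im[100:400,170:470],None,fx=2,fy=2,interpolation=cv2.INTER_CUBIC))
```

```text
3.5667 [0.5709 0.1527 0.2262] [0.57088969 0.1526628  0.2261833 ] 0.03402150906434878 [ 0.5 -0.6 -0.3]
[321.04372485 197.18616056]
[321.31811965 214.36540766]
```

View pics/w1.png

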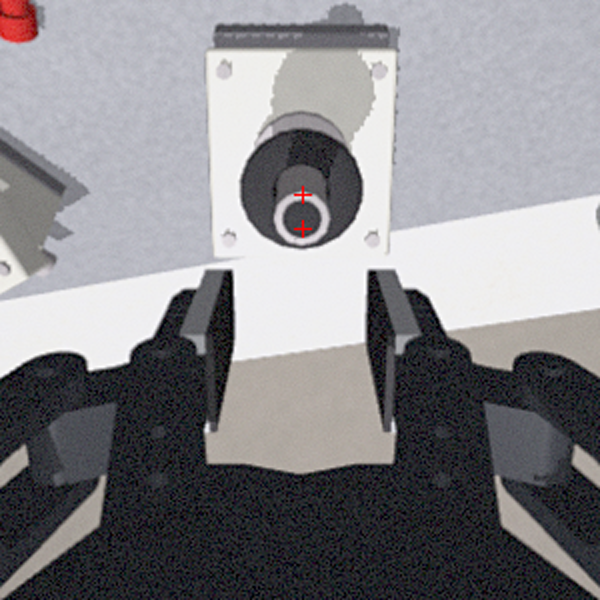

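The wrist view puts the tube end at crop (301,219) and the ring at (302,188). That is centred between the jaws, and about 3 mm along tool x from my prediction, which is across the pads' width and so harmless. I'll shift 2 mm that way and press, watching the force.

```bash
cat >> h.py <<'E'
TX=toolR(AX,Yh)[:,0]
RING=RING+.002*TX-.0003*Yh
E
python3 - <<'E'
from h import *
bot.gripper_to(.030,60)
bot.move_linear(list(RING+AX*.09),speed=.12); f0=np.array(bot.get_state()['wrist_force'])
bot.move_linear(list(RING+AX*.03),speed=.08)
L=.03
while L>.006:
    bot.move_linear(list(RING+AX*L),speed=.05); s=bot.get_state(); 
    f=np.array(s['wrist_force'])-f0; fa=f@AX
    print(round(s['time'],2),round(L,4),'axial',round(fa,1),'x',round(f@TX,1),'y',round(f@Yh,1),round((np.array(s['eef_pos'])-RING)@AX,4))
    if fa>16: break
    L-=.002
E
```

```text
5.47 0.03 axial 0.1 x 0.1 y -0.2 0.0305
5.72 0.028 axial -0.1 x 0.9 y -0.5 0.0279
5.97 0.026 axial 1.2 x 1.4 y 0.2 0.0258
6.22 0.024 axial 4.4 x 1.5 y -0.2 0.0242
6.47 0.022 axial 4.8 x 1.7 y 0.1 0.0221
6.72 0.02 axial 6.8 x 1.5 y -0.5 0.0202
6.97 0.018 axial 8.4 x 2.0 y -0.4 0.0182
7.22 0.016 axial 9.0 x 2.5 y -0.4 0.0163
7.47 0.014 axial 21.0 x 6.9 y -3.8 0.0154
```

The ring is at its stop (force jumped to 21 N). Next: pinch and pull.

Run:
```python
from h import *
def rep(t):
    s=bot.get_state(); f=np.array(s['wrist_force']); print(t,round(s['time'],2),'ax',round(f@AX,1),'x',round(f@TX,1),'y',round(f@Yh,1),'gap',round(s['finger_gap'],4),round((np.array(s['eef_pos'])-RING)@AX,4))
bot.gripper_to(.015,60); rep('closed')
bot.sleep(.15); rep('hold')
for L in (.018,.026,.04): bot.move_linear(list(RING+AX*L),speed=.05); rep(L)
bot.move_linear(list(RING+AX*.115),speed=.1); rep('out')
s=bot.get_state(); im=bot.snapshot('wrist'); im2=bot.snapshot('side')
g=lambda im:np.uint8(255*(im/255.)**.6)
cv2.imwrite('pics/o1.png',np.hstack([cv2.resize(g(im[100:400,170:470]),(400,400)),cv2.resize(g(im2[150:280,180:310]),(400,400))]))
```

```text
closed 7.72 ax 25.3 x 5.0 y -6.0 gap 0.0185 0.0162
hold 7.87 ax 25.1 x 6.2 y -5.8 gap 0.0189 0.0162
0.018 8.12 ax 7.6 x -0.7 y -0.6 gap 0.0184 0.0189
0.026 8.43 ax 6.2 x -1.6 y -0.3 gap 0.0188 0.0266
0.04 8.86 ax 2.1 x -1.6 y 0.9 gap 0.0185 0.04
out 9.76 ax -0.9 x 1.0 y -0.2 gap 0.0188 0.1141
```

View pics/o1.png

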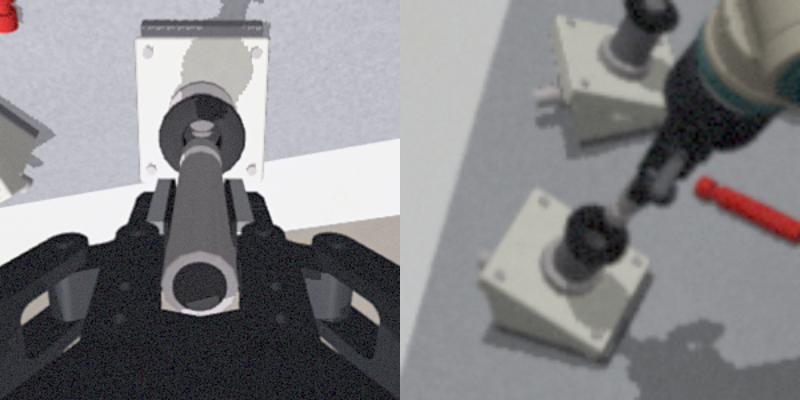

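The tube is held straight in line with the jaws, out of the port, and the ring is back up. Now to a hover over the beaker, with a check on the way.

```bash
cat >> h.py <<'E'
B=np.array([.484,-.1365,0]); u=-B/np.linalg.norm(B); a=.2
PA=np.array([0,0,np.cos(a)])+u*np.sin(a); PQ=quat(toolR(PA,np.cross([0,0,1.],-u)))
D=.078
def tcp(fz,B=B): return list(B-u*.008+np.array([0,0,fz])+PA*D)
E
python3 - <<'E'
from h import *
p=np.array(bot.get_state()['eef_pos'])
bot.move_linear(list(p+[-.03,-.01,.05]),speed=.15)
bot.move_ptp(tcp(.115),PQ); bot.sleep(.2)
s=bot.get_state(); im=bot.snapshot('wrist'); t=bot.snapshot('top'); sd=bot.snapshot('side'); print(s['time'],np.round(s['wrist_force'],1),s['finger_gap'])
c=bot.get_calibration('wrist');H=np.array(c['hand_eye']);R=rot(s['tool_rot'])
K=np.array([[c['fx'],0,c['cx']],[0,c['fy'],c['cy']],[0,0,1]])
th=np.linspace(0,2*np.pi,25)
pts=np.c_[B[0]+.042*np.cos(th),B[1]+.042*np.sin(th),0*th+.07]
p=((pts-s['eef_pos'])@R-H[:3,3])@H[:3,:3]
for px in cv2.projectPoints(p.reshape(-1,1,3),np.zeros(3),np.zeros(3),K,np.float64(c['dist_coeffs']))[0].reshape(-1,2): cv2.circle(im,tuple(int(round(v)) for v in px),1,(0,0,255),-1)
g=lambda im:np.uint8(255*(im/255.)**.6)
cv2.imwrite('pics/b1.png',np.hstack([cv2.resize(g(im[100:400,170:470]),(400,400)),cv2.resize(g(sd[120:250,250:380]),(400,400))]))
E
```

```text
11.725 [ 0.1  0.4 -1.3] 0.01870515691691026
```

View pics/b1.png

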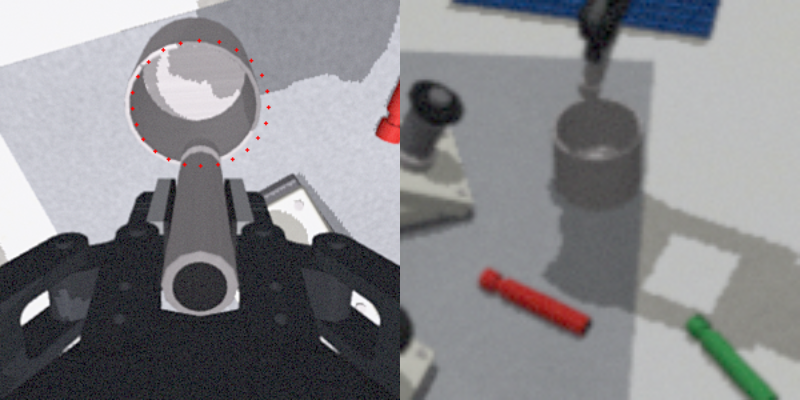

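The rim is centred at crop (193,103) and I predicted (200,103). So the beaker is about 4 mm toward tool −y, and I'll shift by that before lowering.

```bash
cat >> h.py <<'E'
B=B-.0037*np.cross([0,0,1.],-u)
E
python3 - <<'E'
from h import *
bot.move_linear(tcp(.115,B),speed=.1)
f0=np.array(bot.get_state()['wrist_force'])
for z,v in ((.045,.1),(.03,.06),(.02,.05),(.014,.04),(.010,.04)):
    bot.move_linear(tcp(z,B),speed=v); s=bot.get_state(); f=np.array(s['wrist_force'])-f0
    print(round(s['time'],2),z,np.round(f,1),round(s['finger_gap'],4))
    if np.linalg.norm(f)>6: break
im=bot.snapshot('wrist'); sd=bot.snapshot('side')
g=lambda im:np.uint8(255*(im/255.)**.6)
cv2.imwrite('pics/b2.png',np.hstack([cv2.resize(g(im[100:400,170:470]),(400,400)),cv2.resize(g(sd[120:250,250:380]),(400,400))]))
E
```

```text
12.97 0.045 [0.1 0.3 0.4] 0.0187
13.38 0.03 [ 2.   0.3 -0.5] 0.0185
13.72 0.02 [0.5 0.5 0.1] 0.0184
14.03 0.014 [-0.3  0.6  0.3] 0.0185
14.28 0.01 [ 0.5 -0.8  0.6] 0.0184
```

View pics/b2.png

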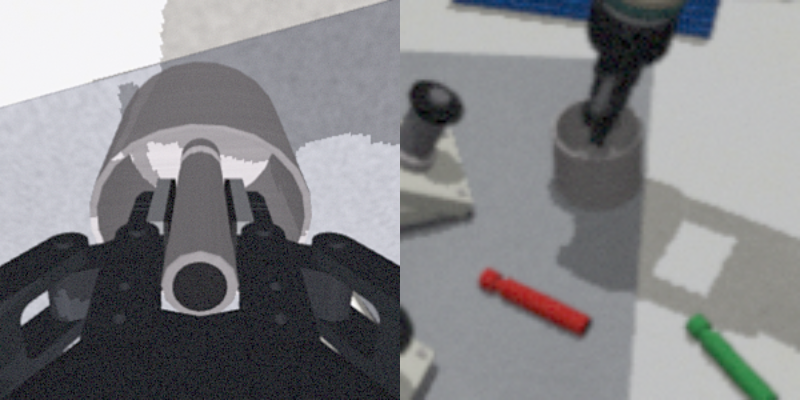

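The tube is in the beaker, centred across the jaws at x≈200, with no contact force. I'll lower to the floor by force, release narrowly and retreat along the tool axis.

Run:
```python
from h import *
f0=np.array(bot.get_state()['wrist_force'])
for z in (.0085,.007,.0055,.004):
    bot.move_linear(tcp(z,B),speed=.03); f=np.array(bot.get_state()['wrist_force'])-f0; print(z,np.round(f,1))
    if f[2]>3: break
bot.gripper_to(.032); bot.sleep(.4)
print('rel',np.round(np.array(bot.get_state()['wrist_force'])-f0,1))
bot.move_linear(tcp(z+.03,B),speed=.05); bot.gripper_to(.05)
bot.move_linear(tcp(z+.14,B),speed=.12); bot.sleep(.5)
s=bot.get_state(); print(s['time'],np.round(s['wrist_force'],1))
im=bot.snapshot('wrist'); sd=bot.snapshot('side')
g=lambda im:np.uint8(255*(im/255.)**.6)
cv2.imwrite('pics/f1.png',np.hstack([cv2.resize(g(im[100:400,170:470]),(400,400)),cv2.resize(g(sd[130:260,210:340]),(400,400))]))
```

```text
0.0085 [-0.4 -0.  -0.2]
0.007 [-0.1  0.4 -0.5]
0.0055 [-0.6 -0.6 -0.2]
0.004 [-3.   0.5  4.7]
rel [-0.1 -1.3  0. ]
18.6917 [0.3 0.3 0.4]
```

View pics/f1.png

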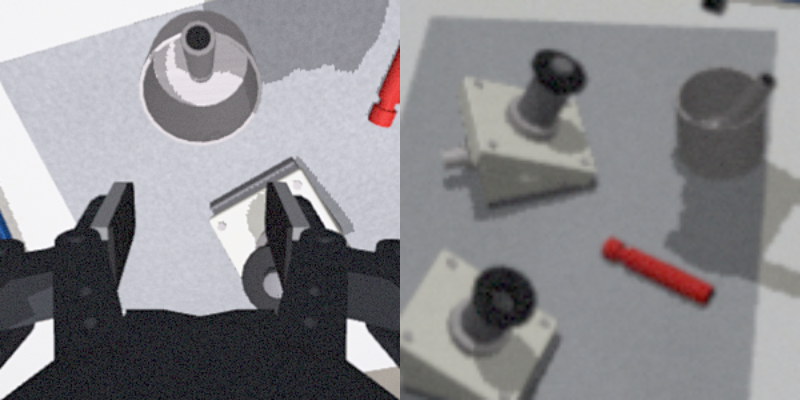

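The tube stands leaning on the rim with its end at crop (768,80), and the beaker is upright. The empty port's ring is up and the gripper is clear. I'll check that nothing is still moving, then hand in.

Run:
```python
from h import *
a=bot.snapshot('side'); bot.sleep(1); b=bot.snapshot('side'); o=cv2.imread('pics/side0.png')
bl=lambda i:cv2.GaussianBlur(i,(5,5),0)
print('motion',cv2.absdiff(bl(a),bl(b))[140:270,195:340].max())
for n,r in (('jar',np.s_[295:345,225:275]),('trays',np.s_[65:140,260:370])): print(n,cv2.absdiff(bl(o),bl(b))[r].mean(), cv2.phaseCorrelate(np.float32(o[r][...,1]),np.float32(b[r][...,1]))[0])
bot.job_done(); print(bot.get_state()['time'])
```

```text
motion 4
jar 0.5644 (0.035179547368475284, 0.04938658777068028)
trays 25.573171717171718 (-0.09351246458295748, 0.38685169889730986)
the job is handed in; nothing more can be done
the job is handed in; nothing more can be done
```

The job is handed in, at about 21 s of the 42 s allowed; the hand-in gives no verdict, so I can't confirm it passed. I pressed the collet to its stop (axial force jumped to 21 N), then pinched the tube and drew it out along the port's axis. I lowered it foot first into the beaker until it touched the floor, released it and backed the gripper clear.

**Last checks:**
- **Tube and beaker:** the final picture shows the tube leaning on the rim of the upright beaker. Two side pictures 1 s apart showed no motion.
- **Port:** the ring is visibly back up.
- **Gripper:** it is clear of everything, with wrist force near zero.
- **Jar:** it has not moved (image shift below 0.1 px).
- **Trays:** this check was weaker. The shift was about 0.4 px, but the picture there differed a lot from the start. I take that to be the arm or its shadow in view, but did not look closer. The gripper was kept well above the trays on its way past.

**Disagreements:** the wrist camera put the ring and tube about 3 mm, and the beaker about 4 mm, from the fixed-camera estimates. I corrected for both before acting.

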